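# Clamp a pattern in the marking-out board

### The job

Fix the dark grey pattern in the marking-out board's blue spring clamp: keep the flap open by pressing its thumb plate down with one fingertip, and with the other push the pattern, straight edge first, under the flap until it sits fully home and square against the stop. Then let go so that the flap closes on the pattern. Only push the pattern along the board, never pick it up, and leave the weight, spool, mug and awl where they are.

Things in the scene. Friction and masses are not known exactly. Their poses are not given: they have to be found in the camera images.
- marking_board: Fixed marking-out board: plywood panel 224 x 300 x 18 mm flat on the table, a spring clamp across its far end. Origin: at table height, below the middle of the clamp's hinge pin; z up, x the way the pattern goes in, y along the pin. Panel: x -218 to +6, y +-150 mm. Pin 27 mm above the table, between fixed ears 16 mm high at y +-58 to 61, x +-6. Behind the pin there is only the thumb plate.
- flap (a joint): Angle of the blue clamp flap, rad: 0 = closed, grows as its lip rises, limit 1.05. A spring closes it: 0.09 N m at 0, plus 0.11 per rad. Pressing the thumb plate opens it. Closed, the lip bars the way. It clears the pattern from about 0.48; closed on the pattern it rests at about 0.41. A fingertip d behind the pin, pressed to h below the pin's height, gives about 0.44 + (h + 1 mm)/d.
- thumb (a point): Middle of the thumb plate's flat top, moves with the flap. The plate is 80 mm wide (y) and reaches from 4 to 41 mm behind the pin; closed, it rises from the pin at 0.436 rad to 45 mm above the table. Pressing it 15 to 35 mm behind the pin down to about 21 mm above the table holds the flap open and takes 5 to 13 N; the fingertip can slide along it meanwhile.
- lip (a point): Middle of the bottom front edge of the flap's rubber-tipped lip, moves with the flap. The lip is 110 mm wide; closed, it stands on the panel with its front face 21.5 mm before the pin, 15.5 mm before the stop; as it swings up it comes out another 2 mm.
- stop (a point): Middle of the front face of the stop, at the panel's top face (18 mm above the table), 6 mm before the pin; axes as the marking board's. The stop is the fixed clamp foot under the flap, 116 mm wide and 5.5 mm high.
- pattern: Loose pocket-flap pattern of stiff, laminated dark grey fibreboard, 36 x 110 x 8 mm, about 45 g, flat on the panel before the clamp; white and green label and black spot on top. Origin: centre of its underside. Its straight 110 mm edge (x +18) goes in first; the other long edge (x -18), to push on, is straight over its middle 84 mm, then bevelled.
- corner_left (a point): Left front corner of the pattern (x +18, y +55 mm, underside).
- corner_right (a point): Right front corner of the pattern (x +18, y -55 mm, underside).
- weight: Bystander: brass pattern weight standing on the panel, 38 mm across, 48 mm high, 0.3 kg. Origin: centre of its underside.
- spool: Bystander: orange thread spool standing on the panel, 36 mm across, 46 mm high, 0.1 kg. Origin: centre of its underside.
- mug: Bystander: steel mug on the table, 72 mm across without its handle, 75 mm high. Origin: centre of its underside.
- awl: Bystander: marking awl with a wooden handle lying on the table, 160 mm long, about 30 mm thick. Origin: under its middle.
Mind the look-alikes: they are no part of the job. Of the things that look like the pattern, the middle-sized one is meant.

How it is judged:
On the way, in this order (a step that is already met when the one before it is completed fails the run):
1. a fingertip holds the flap open while the pattern still lies in front of it (value of joint flap above 0.5 rad and contact force between the fingers and flap above 1 N and x of each of corner_left, corner_right in the frame of stop below -0.012 m), for 0.1 s.
2. the pattern is pushed home while the finger still holds the flap open (x of each of corner_left, corner_right in the frame of stop above -0.004 m and y of pattern in the frame of stop between -0.035 and 0.035 m and value of joint flap above 0.48 rad and contact force between the fingers and flap above 0.5 N), for 0.1 s.
At the end, for the whole second after the job is handed in: The flap has closed on the pattern (flap between 0.32 and 0.47 rad and pressing on it with over 2 N); both front corners of the pattern are within 4 mm of the stop's face, its middle within 35 mm of the clamp's middle, and it is at rest (x of each of corner_left, corner_right in the frame of stop above -0.004 m and y of pattern in the frame of stop between -0.035 and 0.035 m and value of joint flap between 0.32 and 0.47 rad and contact force between flap and pattern above 2 N and linear speed of pattern below 0.01 m/s); the robot touches nothing.
It fails at once if the pattern is lifted (more than 12 mm off the board) or tipped up (over 0.35 rad) (height (world z) of pattern above 0.03 m or angle between pattern's own z axis and vertical above 0.35 rad).
It fails at once if the weight, spool, mug or awl is moved by more than 15 mm (distance of any of weight, spool, mug, awl from where it was at the start of the episode above 0.015 m).
It also fails if it takes over 42 s, if anything falls off the work surface, if the arm or the gripper's body presses on something with over 40 N, if the wrist force passes 120 N, or if a joint passes its speed limit or range.

### The arm

A 7-joint arm with a two-finger parallel gripper is mounted at the origin on the work surface. World frame = base frame: x ahead of the robot, y to its left, z up, the work surface at z = 0. Lengths are in m, angles in rad, forces in N, time in s.
With the tool pointing down it reaches from about 0.425 to 0.925 m from the base axis. Payload 6.8 kg.
Tool frame: the origin (TCP) lies midway between the tips of the shut fingers; the grasp point (between the pads) lies 19 mm behind it; z points along the fingers, y is the line along which they close (so a half turn about z gives the same grasp; the last joint's range is limited). The gripper opens to 85 mm and grips with 20 to 120 N. Pads are 22 mm wide; open, the fingers measure 114 mm over their backs; the gripper's body (76 mm by 85 mm) begins 54 mm behind the grasp point. The pads swing forward as they close: fully open they stand 13 mm farther back than shut.
Start: joints at [-1.226, 0.477, 0.022, 1.555, -0.011, 1.109, -0.083], TCP at [0.295, 0.607, 0.196] pointing down, gripper open.
Joint ranges: [-2.96, 2.96], [-0.34, 2.1], [-1.41, 1.46], [0.24, 2.44], [-1.37, 4.51], [0.17, 1.92], [-2.96, 2.96]. Speed limits (rad/s): [2.39, 2.39, 3.14, 3.14, 3.14, 3.14, 3.14].

### API

Orientations are given as a 3x3 rotation matrix whose columns are the frame's x, y, z axes.
In Python, from station import sense, capture, close_job, search_frame, trace, mark_of gives the robot as it stands.
- The arm moves only by the shell command python3 -m jog 'ROWS' [FORCE]. ROWS is a JSON object of lists of equal length, an entry for each row: "fingers": the finger opening in mm, from 0 to 85.4; "dp": the shift along the world's x, y, z as a fraction of full scale, a list of three; "twist": the turn, a rotation vector about the world's x, y, z as a fraction of full scale, a list of three. A call has 1 to 8 rows; each row shifts and turns the commanded pose from where the row before left it; what a row does not reach is not made up. Full scale, the value 1, is 10 cm for a shift and 30 degrees for a turn. A row lasts 1/8 s, in which the tool goes at most 62.5 mm and 10.7 degrees, less where a joint would pass 70% of its speed; a pose out of reach is approached as far as the arm can. A call with a number of a shift or a turn outside -1 to 1 is refused whole. A call with a gripper value outside its range is refused whole. The fingers move at their own pace and stop on an object; FORCE is the grip in N (left out, the last holds). Time passes only in rows, so rows that do not move let the fingers close. It gives the time, the measured TCP pose, the force, the opening and the grip force at its end, in the units of the state.
- sense(): the state, without advancing time (a new reading comes with each control period).
- capture(name): name is "scene" or "top" or "wrist"; returns a dict with "color" (420x560x3 uint8, red, green, blue), "z_map" (420x560 float32, m along the optical axis (not along the pixel's ray), 0 where there is no reading), "intrinsics" (3x3 intrinsics, pixels), "distortion" ([k1, k2, p1, p2, k3] as OpenCV has them; the pictures are not rectified), "R" (3x3) and "t" (3): a world point X has camera coordinates R X + t. Camera axes: x right, y down, z forward; pixel columns grow to the right and rows downward; lengths in m; the calibration is good to about 2 mm. A picture is of the moment at which its call begins.
- close_job(): hands the job in; it is judged then, once.
Trained networks look in a picture, given as the dict that the camera call returned (one of the last four; its "shot" number tells which), for a name from the list of things; names that differ only in an ending like _2 or _b are one class to them, and where a whole thing is asked for, a point or a joint stands for the part that bears it (a point fixed in the world has none). Each returns a list of dicts, best first, with "p" (0 to 1); they miss things now and then, are a little off and sometimes report something else, mostly with a low value. They report only what shows in the picture. A call takes as long as a camera call. They do not tell look-alikes from the thing itself.
- search_frame(picture, label): "rect" ([left, top, right, bottom] as shares, 0 to 1, of the picture: columns of its width, rows of its height, round what is visible of it).
- trace(picture, label): "mask" (420x560 bool, what is visible of it) and "rect" ([left, top, right, bottom] as shares, 0 to 1, of the picture: columns of its width, rows of its height, round what is visible of it).
- mark_of(picture, label): "point" ([column, row] as shares, 0 to 1, of the picture: columns of its width, rows of its height: a listed point, or the origin of a listed thing).
The state is a dict: "time": time; "joints": joint angles; "qvel": joint speeds; "tau": joint torques, N m; "tcp_pos": TCP position; "eef_rot": TCP orientation; "ft_force": force on the tool from outside, world axes, zero at the start; "wrist_torque": the same for the moment, N m; "grip_width": opening from 0.0 (shut) to 1.0 (fully open); "finger_force": force on a finger pad.
Only numpy, scipy, OpenCV 4.12 (cv2) and the standard library are available. Lean on these libraries where they do the work, as an engineer would, in place of code of your own. Each camera call takes 0.05 s, during which the arm holds its last target. There are 200 camera calls.

## Working session

There is one attempt and no reset: what is moved stays moved. The work goes in short steps, Python scripts to look and compute and a shell command to move; the robot and the scene stay as the last step left them, time stands still between calls to the robot, and variables do not carry over. Pictures are saved under pics/ and viewed, at most 12 in all, crops included, and the job is handed in when it is done.

```bash
mkdir -p pics; ls
cat > h.py <<'E'
import numpy as np, cv2
from station import *
def px(pic,u,v,z=None):
    """pixel -> world; on plane world z if given, otherwise by depth"""
    K=pic["intrinsics"];n=cv2.undistortPoints(np.array([[[u,v]]],float),K,np.array(pic["distortion"]))[0,0]
    d=np.array([n[0],n[1],1.]);R=np.array(pic["R"]);t=np.array(pic["t"])
    if z is None:
        s=pic["z_map"][int(v),int(u)]
    else:
        r=R.T@d;o=-R.T@t;s=(z-o[2])/r[2]
    return R.T@(d*s-t)
def save(pic,name,crop=None,scale=1):
    im=pic["color"][:,:,::-1]
    if crop: a,b,c,d=crop; im=im[b:d,a:c]
    cv2.imwrite("pics/"+name,cv2.resize(im,None,fx=scale,fy=scale,interpolation=cv2.INTER_CUBIC))
E
python3 - <<'E'
from h import *
s=sense();print(s)
a=capture("top");b=capture("scene")
im=np.hstack([a["color"],b["color"]])[:,:,::-1]
save(a,"top0.png",scale=1.4);save(b,"scene0.png",scale=1.4)
for l in ["marking_board","stop","lip","thumb","corner_left","corner_right","pattern","weight","spool","mug","awl"]:
    for m in mark_of(a,l)[:4]:
        u,v=m["point"][0]*560,m["point"][1]*420
        print(l,round(m["p"],2),round(u),round(v),px(a,u,v,{"stop":.018,"pattern":.018,"corner_left":.018,"corner_right":.018,"thumb":.036,"lip":.018,"weight":.018,"spool":.018}.get(l,0.)).round(4))
E
```

```text
pics
{'time': 0.0, 'joints': array([-1.2260802 ,  0.47784767,  0.02233019,  1.55644121, -0.01149965,
        1.10933486, -0.08308303]), 'qvel': array([ 0.00045517, -0.00152704,  0.00015565,  0.00042602,  0.00147799,
        0.0009994 ,  0.0002559 ]), 'tau': array([-8.02573668e-04, -5.96437633e+01,  1.60711281e+00, -2.81211591e+01,
        1.23352601e-02,  9.23705811e-03,  3.06086326e-05]), 'tcp_pos': array([0.29503273, 0.60636418, 0.19469805]), 'eef_rot': array([[-8.99239363e-01,  4.37456364e-01, -7.05030799e-04],
       [ 4.37456910e-01,  8.99237637e-01, -1.76760848e-03],
       [-1.39261349e-04, -1.89792372e-03, -9.99998189e-01]]), 'ft_force': array([-0.17910315,  0.0273501 , -0.21950988]), 'wrist_torque': array([-0.01370094, -0.03538313, -0.04997509]), 'finger_force': 0.0, 'grip_width': 0.9991959995275567}
marking_board 0.97 320 208 [ 0.5897 -0.0124 -0.    ]
stop 0.7 321 217 [ 0.5726 -0.014   0.018 ]
lip 0.95 323 223 [ 0.5613 -0.017   0.018 ]
thumb 0.64 321 201 [ 0.5988 -0.013   0.036 ]
thumb 0.56 273 293 [0.4345 0.0762 0.036 ]
corner_left 0.97 269 168 [0.6648 0.0824 0.018 ]
corner_left 0.93 361 108 [ 0.7776 -0.0937  0.018 ]
corner_left 0.76 305 242 [0.5256 0.0178 0.018 ]
corner_right 0.62 271 133 [0.7333 0.078  0.018 ]
corner_right 0.61 366 237 [ 0.5334 -0.0952  0.018 ]
corner_right 0.55 424 148 [ 0.6996 -0.209   0.018 ]
pattern 0.9 280 147 [0.7048 0.0617 0.018 ]
pattern 0.67 385 137 [ 0.7208 -0.1365  0.018 ]
pattern 0.63 333 248 [ 0.5143 -0.0345  0.018 ]
weight 0.97 394 243 [ 0.522  -0.1455  0.018 ]
weight 0.18 275 292 [0.4351 0.0724 0.018 ]
spool 0.68 274 293 [0.434  0.0746 0.018 ]
awl 0.84 450 205 [ 0.592  -0.2572 -0.    ]
```

View pics/top0.png

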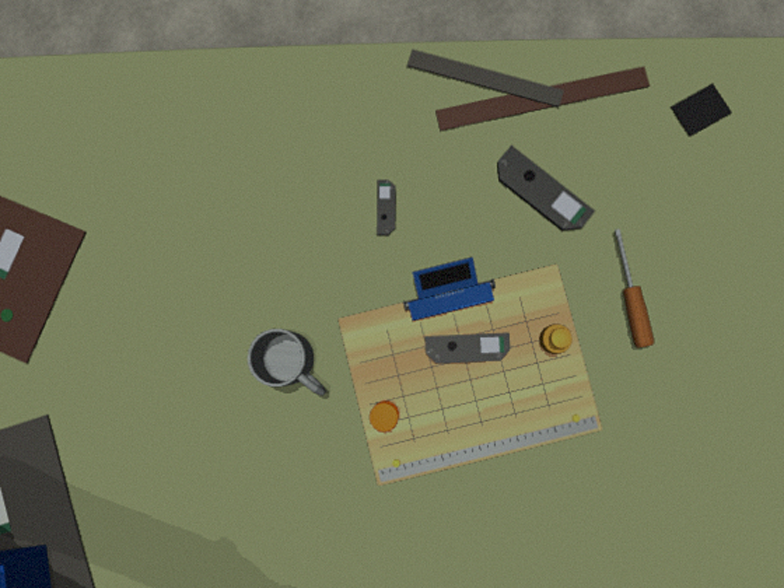

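View pics/scene0.png

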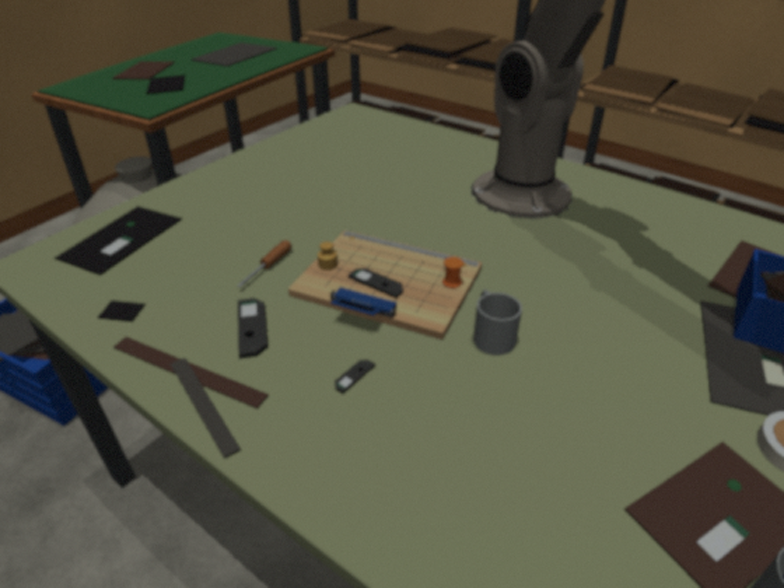

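The board is turned about 14° in the world, with the pattern in front of the clamp at about (467,347), its straight edge towards the flap. The weight is at (557,338) and the spool at (384,416). I'll go above it for a wrist view and turn the tool along the way.

```bash
python3 -m jog '{"fingers":[40,40,40,40,40,40],"dp":[[0.19,-0.58,0.1],[0.19,-0.58,0.1],[0.19,-0.58,0.1],[0.19,-0.58,0.1],[0.19,-0.58,0.1],[0.19,-0.58,0.1]],"twist":[[0,0,0.22],[0,0,0.22],[0,0,0.22],[0,0,0.22],[0,0,0.22],[0,0,0.22]]}'
python3 -m jog '{"fingers":[40,40,40,40,40,40],"dp":[[0.15,-0.58,0],[0.15,-0.58,0],[0.15,-0.58,0],[0.15,-0.58,0],[0.15,-0.58,0],[0,0,0]],"twist":[[0,0,0],[0,0,0],[0,0,0],[0,0,0],[0,0,0],[0,0,0]]}'
python3 - <<'E'
from h import *
s=sense();print(s["time"],s["tcp_pos"],s["eef_rot"],s["grip_width"])
a=capture("wrist");save(a,"w0.png",scale=1.4)
print("cam",(-a["R"].T@a["t"]).round(3))
H={"stop":.018,"pattern":.018,"corner_left":.018,"corner_right":.018,"thumb":.036,"lip":.018,"weight":.018,"spool":.018}
for l in ["marking_board","stop","lip","thumb","corner_left","corner_right","pattern","weight","spool"]:
    for m in mark_of(a,l)[:3]:
        u,v=m["point"][0]*560,m["point"][1]*420
        print(l,round(m["p"],2),round(u),round(v),px(a,u,v,H.get(l,0.)).round(4))
E
```

```text
time: 1.4
tcp_pos: [0.4098, 0.257, 0.2564]
eef_rot: [[-0.971, -0.24, 0.001], [-0.24, 0.971, 0.001], [-0.001, 0.0, -1.0]]
ft_force: [1.4, -0.4, 0.2]
grip_width: 0.467
finger_force: 0.0
time: 2.15
tcp_pos: [0.4847, -0.0362, 0.2561]
eef_rot: [[-0.974, -0.227, 0.001], [-0.227, 0.974, -0.001], [-0.001, -0.002, -1.0]]
ft_force: [-1.5, 1.5, -0.4]
grip_width: 0.469
finger_force: 0.0
2.15 [ 0.48472522 -0.03619336  0.25613599] [[-9.73795787e-01 -2.27421697e-01  1.06603183e-03]
 [-2.27423021e-01  9.73795126e-01 -1.35020547e-03]
 [-7.31030580e-04 -1.55726458e-03 -9.99998520e-01]] 0.46949208181754626
cam [ 0.409 -0.053  0.435]
marking_board 0.93 286 243 [ 0.5829 -0.0081 -0.    ]
stop 0.88 281 242 [ 0.5765 -0.017   0.018 ]
lip 0.73 284 234 [ 0.5621 -0.0151  0.018 ]
thumb 0.65 286 261 [ 0.5969 -0.0039  0.036 ]
corner_left 0.81 312 218 [0.5295 0.0194 0.018 ]
corner_left 0.71 332 299 [0.6537 0.0846 0.018 ]
corner_left 0.19 370 158 [0.4276 0.0742 0.018 ]
corner_right 0.87 241 203 [ 0.5304 -0.0865  0.018 ]
corner_right 0.6 314 339 [0.7332 0.0753 0.018 ]
pattern 0.89 187 303 [ 0.7135 -0.1403  0.018 ]
pattern 0.64 281 198 [ 0.5107 -0.0328  0.018 ]
pattern 0.63 313 318 [0.694  0.0644 0.018 ]
weight 0.76 200 186 [ 0.5196 -0.1471  0.018 ]
spool 0.7 370 156 [0.4249 0.0729 0.018 ]
spool 0.19 431 226 [0.501  0.1924 0.018 ]
```

View pics/w0.png

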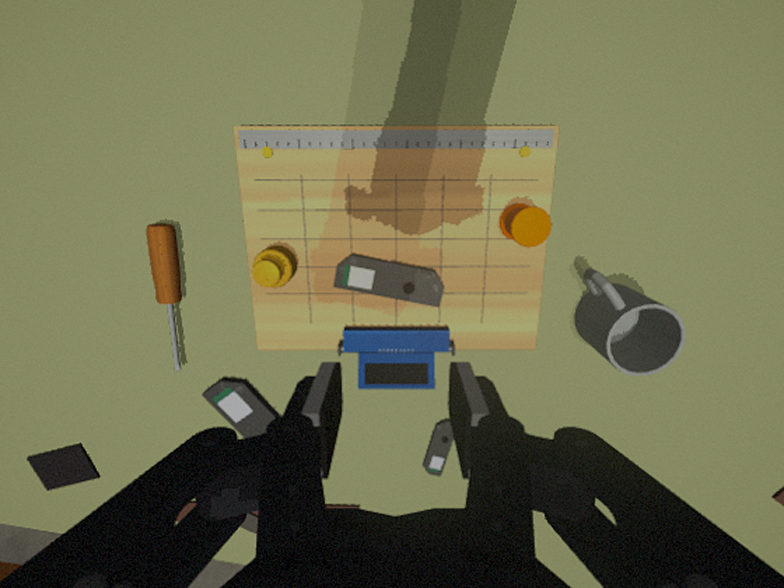

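```bash
cat > m.py <<'E'
from h import *
def panel(a):
    c=a["color"]; hsv=cv2.cvtColor(c,cv2.COLOR_RGB2HSV)
    m=((hsv[...,0]>8)&(hsv[...,0]<27)&(hsv[...,1]>60)&(hsv[...,2]>60)).astype(np.uint8)
    m=cv2.morphologyEx(m,cv2.MORPH_CLOSE,np.ones((9,9)))
    n,L,st,_=cv2.connectedComponentsWithStats(m); k=1+np.argmax(st[1:,4])
    ys,xs=np.where(L==k)
    P=np.array([px(a,u,v,.018)[:2] for u,v in cv2.convexHull(np.c_[xs,ys].astype(np.int32))[:,0]])
    return cv2.minAreaRect((P*1000).astype(np.float32))
def pat(a,near=None):
    out=[]
    for m in trace(a,"pattern"):
        ys,xs=np.where(m["mask"])
        if len(xs)<50: continue
        P=np.array([px(a,u,v,.026)[:2] for u,v in cv2.convexHull(np.c_[xs,ys].astype(np.int32))[:,0]])
        out.append((round(m["p"],2),cv2.minAreaRect((P*1000).astype(np.float32)),P))
    return out
E
python3 - <<'E'
from m import *
for n in ("wrist","top"):
    a=capture(n);print(n,"panel",panel(a))
    for p in pat(a): print(p[0],p[1])
E
```

```text
wrist panel ((478.78546142578125, -36.069610595703125), (224.84671020507812, 303.2742919921875), 13.285734176635742)
0.86 ((690.0035400390625, 64.12942504882812), (24.435026168823242, 76.26596069335938), 88.78348541259766)
0.65 ((691.6851196289062, -160.2128448486328), (85.28755187988281, 54.29985809326172), 50.39085388183594)
0.61 ((510.6569519042969, -36.77304458618164), (38.76523208618164, 110.11492919921875), 1.561606526374817)
top panel ((463.394287109375, 37.04010009765625), (224.06448364257812, 149.9979705810547), 13.18221664428711)
0.92 ((702.6006469726562, 69.09420013427734), (24.331153869628906, 74.39696502685547), 89.53096771240234)
0.88 ((513.0560302734375, 5.508075714111328), (34.565345764160156, 36.25510787963867), 89.24175262451172)
0.75 ((720.1006469726562, -137.87176513671875), (141.52676391601562, 50.36006546020508), 48.999637603759766)
0.2 ((501.14935302734375, 197.9830780029297), (109.1451644897461, 75.29121398925781), 78.99966430664062)
```

```bash
python3 -m jog '{"fingers":[45,45,45,45,45,45,45],"dp":[[-0.1,-0.06,-0.55],[-0.1,-0.05,-0.55],[0,0,-0.55],[0,0,-0.5],[0,0,-0.15],[0,0,0],[0,0,0]],"twist":[[0,0,0],[0,0,0],[0,0,0],[0,0,0],[0,0,0],[0,0,0],[0,0,0]]}'
python3 - <<'E'
from m import *
a=capture("wrist");save(a,"w1.png",scale=1.4);print(sense()["tcp_pos"])
E
```

```text
time: 3.72
tcp_pos: [0.4659, -0.042, 0.0273]
eef_rot: [[-0.972, -0.236, 0.003], [-0.236, 0.972, 0.0], [-0.003, -0.0, -1.0]]
ft_force: [1.3, -0.1, -0.2]
grip_width: 0.53
finger_force: 0.0
[ 0.46599981 -0.04194081  0.02742952]
```

View pics/w1.png

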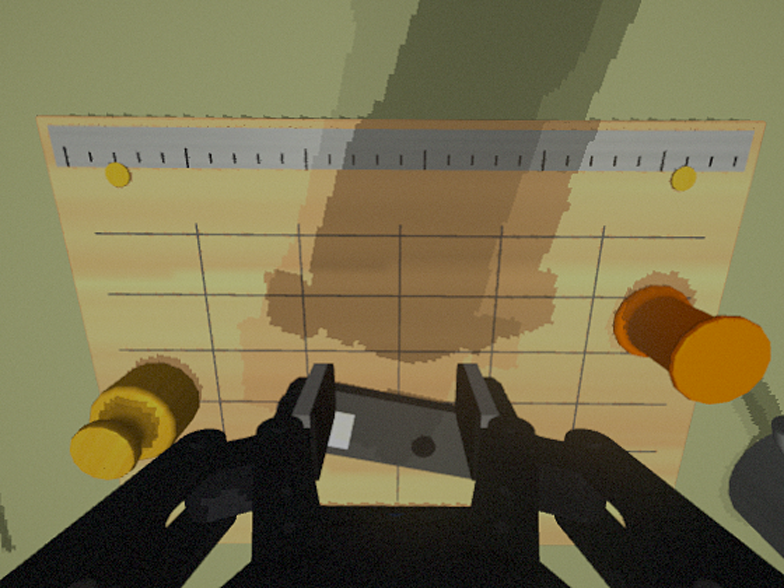

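Picture: the tips sit at about rows 365–430 and the pattern's back edge is at about row 385 between them. I need to check numerically whether the tips are really behind it.

```bash
cat >> m.py <<'E'
O=np.array([.5819,-.0117]);A=np.deg2rad(13.3);RB=np.array([[np.cos(A),-np.sin(A)],[np.sin(A),np.cos(A)]])
def B(w): return ((np.asarray(w)[...,:2]-O)@RB*1000).round(1)
def W(b): return O+RB@np.array(b)/1000
def uv(a,X):
    p=cv2.projectPoints(np.array([X],float),cv2.Rodrigues(np.array(a["R"]))[0],np.array(a["t"]),a["intrinsics"],np.array(a["distortion"]))[0][0,0];return p
E
python3 - <<'E'
from m import *
a=capture("wrist");s=sense();T=s["tcp_pos"];R=s["eef_rot"]
for x in(-11,11):
  for y in(-22.5,22.5): print(x,y,(uv(a,T+R@np.array([x/1000,y/1000,-.002]))*1.4).round())
print("TCP B",B(T),"panel",panel(a))
for u,v in((335,383),(458,404),(320,448),(475,476)): print("pat",B(px(a,u/1.4,v/1.4,.026)), a["z_map"][int(v/1.4),int(u/1.4)], px(a,u/1.4,v/1.4).round(4))
E
```

```text
-11 -22.5 [346. 370.]
-11 22.5 [443. 370.]
11 -22.5 [345. 326.]
11 22.5 [445. 326.]
TCP B [-119.9   -2.7] panel ((457.2657470703125, -38.041412353515625), (186.2589569091797, 353.53460693359375), 13.310832023620605)
pat [-100.2  -31.2] 0.20837949 [ 0.4952 -0.0653  0.0195]
pat [-89.2  28.3] 0.15069298 [ 0.4627 -0.0193  0.0734]
pat [-63.6 -40.1] 0.12642989 [ 0.4731 -0.0632  0.0988]
pat [-47.1  39.1] 0.12387985 [ 0.4683 -0.0169  0.1034]
```

Run:
```python
from m import *
a=capture("wrist");s=sense();T=s["tcp_pos"];R=s["eef_rot"]
zm=a["z_map"]
for col in (318,325,331,333,462,464,470,478):
  r=[]
  for row in range(355,400,6):
    X=px(a,col/1.4,row/1.4);r.append((row,*(R.T@(X-T)*1000).round(0).astype(int)))
  print(col,r)
```

```text
318 [(355, np.int64(-8), np.int64(-37), np.int64(8)), (361, np.int64(-11), np.int64(-38), np.int64(8)), (367, np.int64(12), np.int64(-27), np.int64(-47)), (373, np.int64(13), np.int64(-26), np.int64(-52)), (379, np.int64(12), np.int64(-25), np.int64(-55)), (385, np.int64(12), np.int64(-24), np.int64(-60)), (391, np.int64(13), np.int64(-24), np.int64(-64)), (397, np.int64(12), np.int64(-23), np.int64(-66))]
325 [(355, np.int64(-8), np.int64(-34), np.int64(8)), (361, np.int64(-11), np.int64(-34), np.int64(8)), (367, np.int64(77), np.int64(0), np.int64(-179)), (373, np.int64(13), np.int64(-23), np.int64(-52)), (379, np.int64(12), np.int64(-23), np.int64(-55)), (385, np.int64(11), np.int64(-23), np.int64(-57)), (391, np.int64(9), np.int64(-22), np.int64(-58)), (397, np.int64(8), np.int64(-23), np.int64(-59))]
331 [(355, np.int64(-8), np.int64(-31), np.int64(8)), (361, np.int64(-11), np.int64(-31), np.int64(8)), (367, np.int64(11), np.int64(-22), np.int64(-45)), (373, np.int64(9), np.int64(-23), np.int64(-45)), (379, np.int64(7), np.int64(-23), np.int64(-45)), (385, np.int64(6), np.int64(
[... 1430 characters left out ...]
367, np.int64(12), np.int64(26), np.int64(-46)), (373, np.int64(12), np.int64(26), np.int64(-50)), (379, np.int64(12), np.int64(25), np.int64(-55)), (385, np.int64(12), np.int64(24), np.int64(-60)), (391, np.int64(13), np.int64(23), np.int64(-64)), (397, np.int64(12), np.int64(23), np.int64(-66))]
478 [(355, np.int64(-8), np.int64(40), np.int64(7)), (361, np.int64(-11), np.int64(41), np.int64(8)), (367, np.int64(12), np.int64(29), np.int64(-46)), (373, np.int64(12), np.int64(28), np.int64(-51)), (379, np.int64(12), np.int64(27), np.int64(-55)), (385, np.int64(12), np.int64(27), np.int64(-59)), (391, np.int64(12), np.int64(26), np.int64(-63)), (397, np.int64(12), np.int64(25), np.int64(-67))]
```

Run:
```python
from m import *
a=capture("scene");s=sense();T=s["tcp_pos"];R=s["eef_rot"]
c=uv(a,T).astype(int);print(c)
x0,y0=c[0]-80,c[1]-90
im=a["color"][y0:y0+120,x0:x0+160,::-1].copy()
im=cv2.resize(im,None,fx=5,fy=5,interpolation=cv2.INTER_CUBIC)
for y in(-22.5,22.5):
  for z in(0,-.045): cv2.circle(im,tuple(((uv(a,T+R@np.array([0,y/1000,z]))-[x0,y0]+.5)*5).astype(int)),4,(0,0,255),-1)
cv2.imwrite("pics/s1.png",im)
```

```text
[278 189]
```

View pics/s1.png

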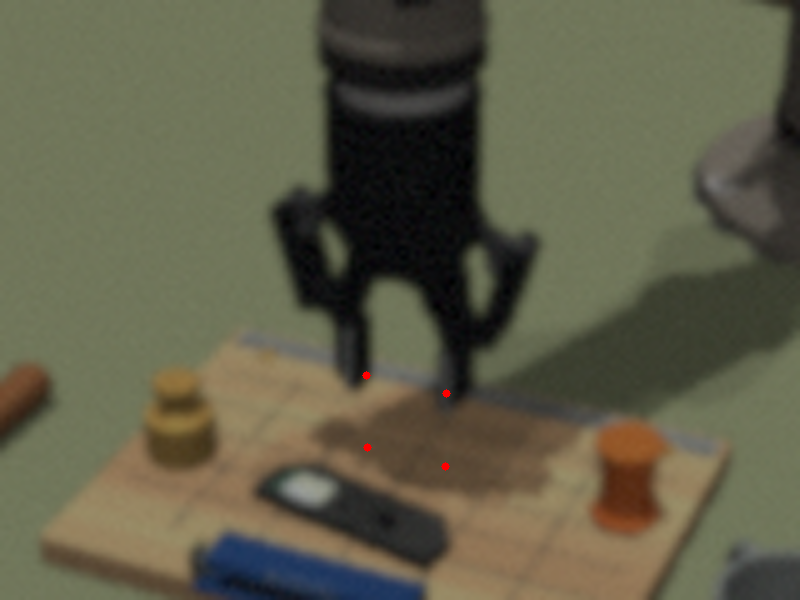

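The scene view shows the real fingertips (355–460, 385–400) about 44 mm above the reported TCP. The wrist depth agrees. So I'll set the height by touching the panel.

```bash
python3 -m jog '{"fingers":[45,45,45,45],"dp":[[0,-0.05,-0.3],[0,0,-0.1],[0,0,0],[0,0,0]],"twist":[[0,0,0],[0,0,0],[0,0,0],[0,0,0]]}'
python3 - <<'E'
from m import *
a=capture("wrist");s=sense();T=s["tcp_pos"];R=s["eef_rot"];print(T,s["ft_force"],B(T))
for col in (318,325,331,464,470,478):
  print(col,[(row,*[int(v) for v in (R.T@(px(a,col/1.4,row/1.4)-T)*1000).round()]) for row in range(355,378,3)])
E
python3 -m jog '{"fingers":[45,45],"dp":[[0,0,-0.04],[0,0,0]],"twist":[[0,0,0],[0,0,0]]}'
python3 -m jog '{"fingers":[45,45],"dp":[[0,0,-0.03],[0,0,0]],"twist":[[0,0,0],[0,0,0]]}'
```

```text
time: 4.42
tcp_pos: [0.4648, -0.0469, -0.0136]
eef_rot: [[-0.972, -0.236, 0.001], [-0.236, 0.972, 0.0], [-0.001, -0.0, -1.0]]
ft_force: [0.2, -0.2, 0.4]
grip_width: 0.53
finger_force: 0.0
[ 0.46493425 -0.04687534 -0.01359217] [-0.41194935 -0.35203763  0.0902556 ] [-121.9   -7.3]
318 [(355, 10, -29, -31), (358, 9, -29, -32), (361, 9, -29, -33), (364, 13, -27, -44), (367, 13, -27, -46), (370, 13, -26, -49), (373, 13, -26, -51), (376, 13, -25, -53)]
325 [(355, 11, -26, -32), (358, 9, -27, -32), (361, 8, -27, -32), (364, 12, -25, -44), (367, 13, -24, -46), (370, 13, -24, -49), (373, 12, -24, -50), (376, 12, -23, -52)]
331 [(355, 10, -24, -31), (358, 10, -24, -33), (361, 9, -24, -33), (364, 12, -22, -43), (367, 11, -22, -44), (370, 11, -22, -45), (373, 10, -22, -46), (376, 9, -22, -46)]
464 [(355, 11, 27, -32), (358, 9, 27, -32), (361, 8, 27, -32), (364, 12, 25, -43), (367, 12, 24, -46), (370, 13, 24, -49), (373, 12, 24, -50), (376, 13, 23, -53)]
470 [(355, 11, 29, -32), (358, 10, 29, -33), (361, 8, 29, -32), (364, 13, 26, -46), (367, 13, 26, -46), (370, 12, 26, -48), (373, 12, 26, -51), (376, 13, 25, -54)]
478 [(355, 11, 32, -33), (358, 9, 32, -32), (361, 9, 32, -33), (364, 13, 29, -45), (367, 12, 29, -46), (370, 12, 29, -48), (373, 12, 28, -50), (376, 13, 28, -53)]
time: 4.72
tcp_pos: [0.4643, -0.0469, -0.0183]
eef_rot: [[-0.972, -0.236, -0.0], [-0.236, 0.972, 0.0], [0.0, 0.0, -1.0]]
ft_force: [0.1, 0.0, 0.2]
grip_width: 0.53
finger_force: 0.0
time: 4.97
tcp_pos: [0.4646, -0.0469, -0.0198]
eef_rot: [[-0.972, -0.236, 0.0], [-0.236, 0.972, 0.001], [-0.001, 0.001, -1.0]]
ft_force: [-5.3, 0.6, 24.9]
grip_width: 0.528
finger_force: 12.5
```

```bash
python3 -m jog '{"fingers":[45,45,45,45,45,45,45,45],"dp":[[0,0,0.04],[0.06,0.014,0],[0.06,0.014,0],[0.06,0.014,0],[0.06,0.014,0],[0.06,0.014,0],[0.06,0.014,0],[0,0,0]],"twist":[[0,0,0],[0,0,0],[0,0,0],[0,0,0],[0,0,0],[0,0,0],[0,0,0],[0,0,0]]}'
python3 - <<'E'
from m import *
print(B(sense()["tcp_pos"]))
for n in ("top","scene"):
  a=capture(n)
  for p in pat(a): print(n,p[0],p[1],B(np.array(p[1][0])/1000))
E
```

```text
time: 5.98
tcp_pos: [0.501, -0.0383, -0.0173]
eef_rot: [[-0.972, -0.237, 0.001], [-0.237, 0.972, 0.0], [-0.001, -0.0, -1.0]]
ft_force: [-0.6, -0.1, 0.2]
grip_width: 0.529
finger_force: 0.0
[-84.8  -7.3]
top 0.89 ((719.5277099609375, -138.42019653320312), (140.4431915283203, 47.77271270751953), 49.80048370361328) [ 104.8 -155. ]
top 0.88 ((702.5802001953125, 69.17354583740234), (24.172592163085938, 74.39080047607422), 89.53079223632812) [136.   50.9]
top 0.56 ((522.2488403320312, 13.550583839416504), (32.77122497558594, 36.338321685791016), 89.15838623046875) [-52.2  38.3]
top 0.17 ((501.947998046875, 198.98550415039062), (106.67774963378906, 75.17851257324219), 79.9644775390625) [-29.3 223.4]
scene 0.9 ((738.6170654296875, -123.95845031738281), (153.0754852294922, 47.245479583740234), 50.179447174072266) [ 126.7 -145.3]
scene 0.72 ((533.174560546875, -24.739234924316406), (47.22757339477539, 111.06387329101562), 12.529658317565918) [-50.4  -1.5]
scene 0.72 ((723.9996337890625, 85.26974487304688), (26.06205177307129, 76.48895263671875), 89.42118072509766) [160.6  61.7]
scene 0.51 ((484.2127380371094, 195.49447631835938), (166.5693359375, 78.11483764648438), 26.69890022277832) [-47.4 224.1]
```

```bash
python3 -m jog '{"fingers":[45,45,45,45,45,45,45,45],"dp":[[0.04,0.01,0],[0.04,0.01,0],[0,0,0],[-0.05,-0.012,0],[0,0,0.5],[0,0,0.5],[0,0,0.5],[0,0,0]],"twist":[[0,0,0],[0,0,0],[0,0,0],[0,0,0],[0,0,0],[0,0,0],[0,0,0],[0,0,0]]}'
python3 - <<'E'
from m import *
s=sense();print(s["tcp_pos"],B(s["tcp_pos"]),s["joints"].round(2))
a=capture("wrist");save(a,"w2.png",scale=1.4);b=panel(a);print(b)
for p in pat(a): print(p[0],p[1],B(np.array(p[1][0])/1000))
for l in ("corner_left","corner_right","stop","lip","thumb"):
    for m in mark_of(a,l)[:2]:
        u,v=m["point"][0]*560,m["point"][1]*420; print(l,round(m["p"],2),B(px(a,u,v,.036 if l=="thumb" else .018)))
E
```

```text
time: 7.18
tcp_pos: [0.5057, -0.0379, 0.1362]
eef_rot: [[-0.972, -0.236, 0.007], [-0.236, 0.972, 0.001], [-0.007, -0.001, -1.0]]
ft_force: [-0.9, 1.0, -1.1]
grip_width: 0.532
finger_force: 0.0
[ 0.50570516 -0.03794854  0.13621519] [-80.2  -8. ] [-0.34  0.28  0.35  2.04 -0.13  0.84  1.89]
((478.0488586425781, -32.86773681640625), (225.0735626220703, 315.6065979003906), 13.214588165283203)
0.95 ((668.1868286132812, 57.57289123535156), (34.4915657043457, 22.081270217895508), 8.9514799118042) [99.9 47.6]
0.87 ((702.927490234375, -140.15969848632812), (131.28921508789062, 53.138877868652344), 49.94292449951172) [  88.2 -152.9]
0.68 ((533.410888671875, -26.111064910888672), (38.34381103515625, 111.13384246826172), 13.626351356506348) [-50.5  -2.9]
corner_left 0.97 [ 160.8 -131.8]
corner_left 0.9 [-32.5  51.8]
corner_right 0.57 [-31.8 -56.1]
corner_right 0.57 [  52.8 -212.4]
stop 0.72 [-3.2  0.1]
thumb 0.91 [18.8 -2. ]
```

View pics/w2.png

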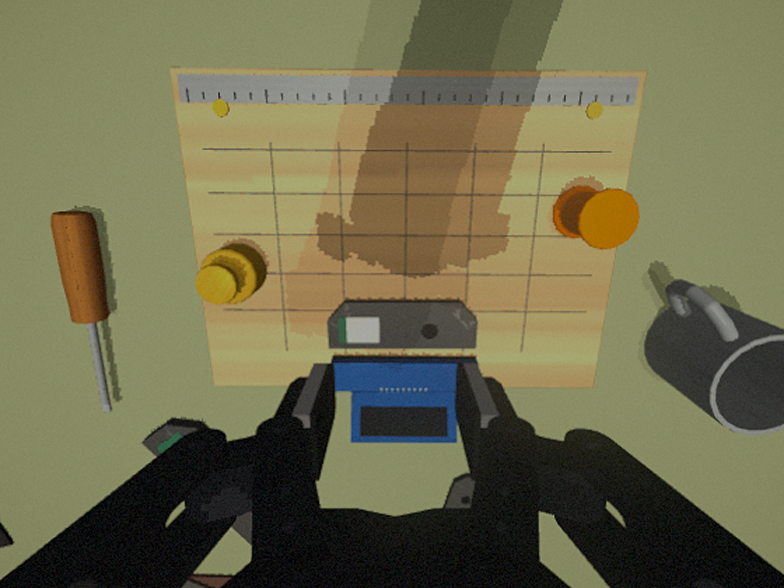

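Picture: the pattern is now square, at (403,325), with its front edge at row 348 and the flap lip at about row 358. The gap is clear. Now I'll turn the tool 90° so the fingers lie along the board's x, and open fully.

```bash
python3 -m jog '{"fingers":[85.4,85.4,85.4,85.4,85.4,85.4,85.4,85.4],"dp":[[0.0615,0.021,0],[0.0615,0.021,0],[0.0615,0.021,0],[0.0615,0.021,0],[0.0615,0.021,0],[0.0615,0.021,0],[0.0615,0.021,0],[0.0615,0.021,0]],"twist":[[0,0,-0.34],[0,0,-0.34],[0,0,-0.34],[0,0,-0.34],[0,0,-0.34],[0,0,-0.34],[0,0,-0.34],[0,0,-0.34]]}'
python3 -m jog '{"fingers":[85.4,85.4,85.4,85.4],"dp":[[0,0,-0.4],[0,0,-0.4],[0,0,0],[0,0,0]],"twist":[[0,0,-0.3],[0,0,0],[0,0,0],[0,0,0]]}'
python3 - <<'E'
from m import *
s=sense();T=s["tcp_pos"];R=s["eef_rot"];print(T,B(T),np.rad2deg(np.arctan2(R[1,1],R[0,1])),s["joints"].round(2))
a=capture("wrist");save(a,"w3.png",scale=1.4)
zm=a["z_map"]
# tool-frame cloud of the fingers
P=[]
for v in range(0,420,3):
  for u in range(0,560,3):
    if 0<zm[v,u]<.5: P.append(R.T@(px(a,u,v)-T)*1000)
P=np.array(P)
for sgn in(-1,1):
  m=(P[:,1]*sgn>41)&(P[:,1]*sgn<59)&(abs(P[:,0])<16)&(P[:,2]<-35)&(P[:,2]>-75)
  q=P[m];print(sgn,len(q),q.min(0).round(1),q.max(0).round(1))
for p in pat(a): print(p[0],p[1],B(np.array(p[1][0])/1000), B(p[2]).min(0),B(p[2]).max(0))
E
```

```text
time: 8.52
tcp_pos: [0.5522, -0.021, 0.1318]
eef_rot: [[-0.37, 0.929, -0.002], [0.929, 0.37, -0.001], [-0.0, -0.002, -1.0]]
ft_force: [0.1, 0.7, -0.5]
grip_width: 0.998
finger_force: 0.0
time: 9.02
tcp_pos: [0.553, -0.0215, 0.0534]
eef_rot: [[-0.226, 0.974, 0.0], [0.974, 0.226, -0.0], [-0.001, 0.0, -1.0]]
ft_force: [-0.0, -0.6, -0.2]
grip_width: 1.003
finger_force: 0.0
[ 0.5530275  -0.02148046  0.05343817] [-30.3  -2.9] 13.03458601585819 [-0.54  0.53  0.61  2.   -0.44  0.74  0.56]
-1 169 [-11.  -57.7 -74.9] [ 12.  -43.7 -49.9]
1 162 [-11.1  41.  -74.8] [ 12.1  55.2 -49.9]
0.78 ((534.5504760742188, -25.58803939819336), (36.5964241027832, 111.2110595703125), 13.879257202148438) [-49.3  -2.6] [-67.9 -58.1] [-30.5  53. ]
0.75 ((726.8145751953125, -107.83818054199219), (12.059995651245117, 76.19353485107422), 4.2771077156066895) [ 118.9 -126.9] [ 108. -164.] [128.  -89.3]
0.62 ((689.3334350585938, 68.10775756835938), (23.62712860107422, 72.72173309326172), 88.04149627685547) [122.9  53. ] [87.8 35.3] [157.5  72. ]
```

View pics/w3.png

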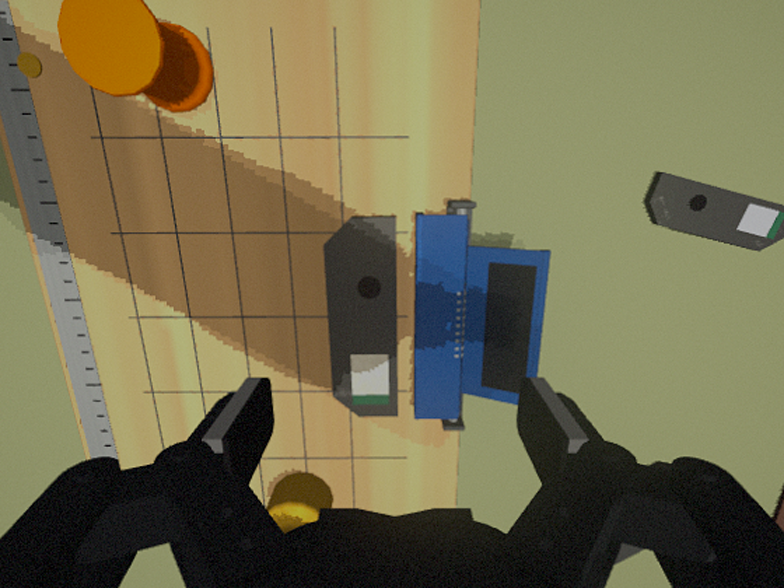

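Picture: the left finger lines up behind the pattern's back edge (col 330), and the right one is over the thumb plate (480–550). I'll shift 2.5 mm forward and go down in steps, watching the force.

```bash
python3 -m jog '{"fingers":[85.4,85.4,85.4,85.4],"dp":[[0.025,0.006,-0.3],[0,0,-0.3],[0,0,-0.05],[0,0,0]],"twist":[[0,0,0.01],[0,0,0],[0,0,0],[0,0,0]]}'
python3 -m jog '{"fingers":[85.4,85.4],"dp":[[0,0,-0.04],[0,0,0]],"twist":[[0,0,0],[0,0,0]]}'
python3 -m jog '{"fingers":[85.4,85.4],"dp":[[0,0,-0.03],[0,0,0]],"twist":[[0,0,0],[0,0,0]]}'
python3 - <<'E'
from m import *
s=sense();print(s["tcp_pos"],B(s["tcp_pos"]),s["wrist_torque"].round(2))
a=capture("wrist");save(a,"w4.png",scale=1.4)
for p in pat(a): print(p[0],p[1],B(p[2]).min(0),B(p[2]).max(0))
E
```

```text
time: 9.62
tcp_pos: [0.5547, -0.0201, -0.0114]
eef_rot: [[-0.231, 0.973, -0.001], [0.973, 0.231, 0.001], [0.001, -0.001, -1.0]]
ft_force: [-1.8, -0.0, 1.2]
grip_width: 0.998
finger_force: 0.9
time: 9.88
tcp_pos: [0.5564, -0.02, -0.0153]
eef_rot: [[-0.231, 0.973, 0.003], [0.973, 0.231, 0.001], [-0.0, 0.003, -1.0]]
ft_force: [-0.8, 2.5, 4.9]
grip_width: 0.997
finger_force: 2.5
time: 10.12
tcp_pos: [0.5571, -0.0198, -0.0183]
eef_rot: [[-0.232, 0.973, 0.004], [0.973, 0.232, 0.001], [-0.0, 0.004, -1.0]]
ft_force: [1.2, 2.1, 6.6]
grip_width: 0.999
finger_force: 2.8
[ 0.55713634 -0.01978498 -0.01827447] [-26.   -2.2] [ 0.63 -0.37  0.15]
0.93 ((654.3173828125, 66.15516662597656), (12.199482917785645, 27.279891967773438), 28.88718605041504) [81.6 47.6] [97.9 72.4]
0.59 ((534.352783203125, -23.997222900390625), (36.35548400878906, 109.28235626220703), 13.600775718688965) [-67.5 -55.6] [-30.7  53.6]
0.44 ((436.2584228515625, 65.28914642333984), (29.441242218017578, 18.940780639648438), 13.994850158691406) [-138.7   98.9] [-109.4  118.1]
```

View pics/w4.png

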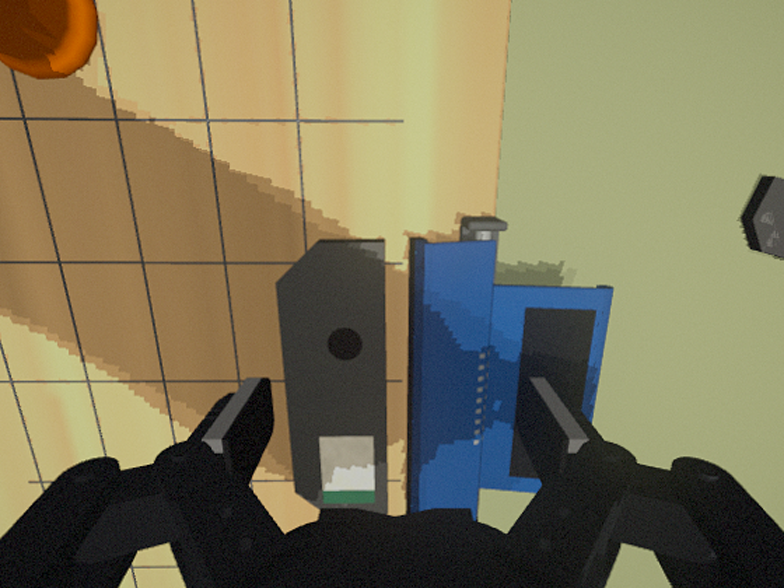

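```bash
python3 -m jog '{"fingers":[85.4,85.4],"dp":[[-0.015,-0.003,-0.04],[0,0,0]],"twist":[[0,0,0],[0,0,0]]}'
python3 -m jog '{"fingers":[85.4,85.4],"dp":[[0,0,-0.03],[0,0,0]],"twist":[[0,0,0],[0,0,0]]}'
python3 - <<'E'
from m import *
s=sense();T=s["tcp_pos"];print(T,B(T))
a=capture("wrist");R=s["eef_rot"]
for c in (420,430,440,450):
  print(c,[ (r,*[float(x) for x in B(px(a,c/1.4,r/1.4))],round(px(a,c/1.4,r/1.4)[2]*1000,1)) for r in (300,360)])
for p in pat(a): print(p[0],p[1],B(p[2]).min(0),B(p[2]).max(0))
E
```

```text
time: 10.48
tcp_pos: [0.5576, -0.0197, -0.0216]
eef_rot: [[-0.232, 0.973, 0.007], [0.973, 0.232, 0.001], [-0.001, 0.007, -1.0]]
ft_force: [2.7, 4.5, 8.2]
grip_width: 0.999
finger_force: 4.2
time: 10.72
tcp_pos: [0.5575, -0.0198, -0.0245]
eef_rot: [[-0.232, 0.973, 0.007], [0.973, 0.232, 0.001], [-0.001, 0.007, -1.0]]
ft_force: [1.5, 4.9, 9.0]
grip_width: 1.0
finger_force: 4.9
[ 0.55747514 -0.0197584  -0.02450032] [-25.6  -2.2]
420 [(300, -20.2, 38.3, np.float64(37.6)), (360, -19.8, 19.3, np.float64(38.0))]
430 [(300, -17.5, 39.2, np.float64(40.6)), (360, -17.0, 20.1, np.float64(39.8))]
440 [(300, -15.0, 40.0, np.float64(43.2)), (360, -14.6, 22.4, np.float64(44.6))]
450 [(300, -12.1, 39.8, np.float64(42.8)), (360, -11.2, 21.0, np.float64(41.7))]
0.82 ((650.9969482421875, 65.93299865722656), (8.464815139770508, 24.990217208862305), 28.966869354248047) [80.6 48.8] [92.6 72.4]
0.72 ((533.9423217773438, -22.32335662841797), (36.841636657714844, 106.84770202636719), 13.283836364746094) [-67.5 -52.7] [-30.7  54.1]
```

```bash
python3 -m jog '{"fingers":[85.4,85.4],"dp":[[0,0,-0.03],[0,0,0]],"twist":[[0,0,0],[0,0,0]]}'
python3 -m jog '{"fingers":[85.4,85.4,85.4],"dp":[[0.03,0.007,0],[0.03,0.007,0],[0,0,0]],"twist":[[0,0,0],[0,0,0],[0,0,0]]}'
python3 - <<'E'
from m import *
s=sense();T=s["tcp_pos"];print(T,B(T))
a=capture("wrist")
for p in pat(a): print(p[0],p[1],B(p[2]).min(0),B(p[2]).max(0))
E
```

```text
time: 11.08
tcp_pos: [0.5569, -0.0199, -0.0275]
eef_rot: [[-0.232, 0.973, 0.006], [0.973, 0.232, 0.001], [-0.0, 0.006, -1.0]]
ft_force: [-0.6, 3.7, 12.0]
grip_width: 1.001
finger_force: 5.4
time: 11.45
tcp_pos: [0.5613, -0.0198, -0.0279]
eef_rot: [[-0.23, 0.973, 0.003], [0.973, 0.23, -0.0], [-0.001, 0.003, -1.0]]
ft_force: [-2.7, 1.6, 8.3]
grip_width: 1.005
finger_force: 4.0
[ 0.56133663 -0.01981655 -0.02792962] [-21.9  -3.2]
0.91 ((651.2679443359375, 66.05817413330078), (8.562135696411133, 24.866453170776367), 28.856657028198242) [80.8 48.9] [92.9 72.5]
0.83 ((534.7081298828125, -22.282886505126953), (36.60640335083008, 105.57290649414062), 13.404925346374512) [-66.7 -52.2] [-30.   53.3]
```

```bash
python3 -m jog '{"fingers":[85.4,85.4,85.4,85.4],"dp":[[0.03,0.008,0],[0.03,0.008,0],[0.03,0.008,0],[0,0,0]],"twist":[[0,0,0],[0,0,0],[0,0,0],[0,0,0]]}'
python3 - <<'E'
from m import *
s=sense();T=s["tcp_pos"];print(T,B(T))
a=capture("wrist");save(a,"w5.png",scale=1.4)
for p in pat(a): print(p[0],p[1],B(p[2]).min(0),B(p[2]).max(0))
E
```

```text
time: 12.05
tcp_pos: [0.5695, -0.018, -0.0284]
eef_rot: [[-0.23, 0.973, 0.002], [0.973, 0.23, -0.001], [-0.001, 0.002, -1.0]]
ft_force: [-1.6, -0.5, 5.6]
grip_width: 1.0
finger_force: 2.7
[ 0.56951842 -0.01801489 -0.02835263] [-13.5  -3.3]
0.96 ((656.4138793945312, 66.04857635498047), (14.723904609680176, 27.744781494140625), 28.809612274169922) [82.2 47.1] [101.2  71.7]
0.79 ((542.1840209960938, -20.166221618652344), (35.89093017578125, 105.98019409179688), 12.61619758605957) [-58.4 -52. ] [-22.   53.7]
```

View pics/w5.png

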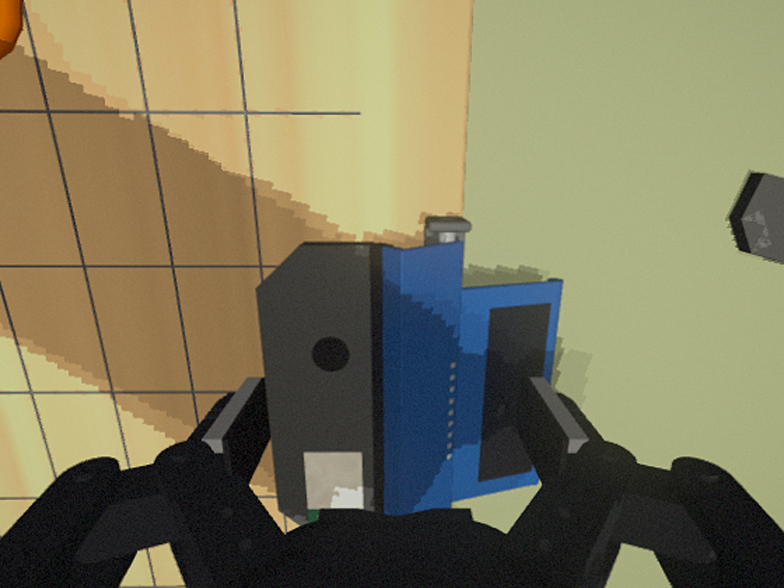

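```bash
python3 -m jog '{"fingers":[83,81,79,77,77],"dp":[[0.014,0.0035,0.009],[0.014,0.0035,0.008],[0.014,0.0035,0.008],[0.014,0.0035,0.007],[0,0,0]],"twist":[[0,0,0],[0,0,0],[0,0,0],[0,0,0],[0,0,0]]}' 20
python3 - <<'E'
from m import *
s=sense();T=s["tcp_pos"];print(T,B(T))
a=capture("wrist")
for p in pat(a): print(p[0],p[1],B(p[2]).min(0),B(p[2]).max(0))
E
```

```text
time: 12.78
tcp_pos: [0.5751, -0.0166, -0.0251]
eef_rot: [[-0.23, 0.973, 0.002], [0.973, 0.23, -0.001], [-0.001, 0.002, -1.0]]
ft_force: [-1.7, -0.8, 5.1]
grip_width: 0.901
finger_force: 2.6
[ 0.57506155 -0.01658661 -0.02514588] [-7.8 -3.2]
0.88 ((664.2181396484375, 68.21682739257812), (22.23057746887207, 29.839248657226562), 89.53792572021484) [83.5 44.8] [110.4  72.1]
0.59 ((547.0824584960938, -18.415855407714844), (33.22052001953125, 107.08646392822266), 6.970096111297607) [-48.3 -51.8] [-13.1  53.7]
```

```bash
python3 -m jog '{"fingers":[75,73,73],"dp":[[0.014,0.0035,0.008],[0.014,0.0035,0.007],[0,0,0]],"twist":[[0,0,0],[0,0,0],[0,0,0]]}'
python3 -m jog '{"fingers":[73,73],"dp":[[0.01,0.0025,0],[0,0,0]],"twist":[[0,0,0],[0,0,0]]}'
python3 - <<'E'
from m import *
s=sense();T=s["tcp_pos"];print(T,B(T))
a=capture("wrist")
for p in pat(a): print(p[0],p[1],B(p[2]).min(0),B(p[2]).max(0))
E
```

```text
time: 13.25
tcp_pos: [0.5777, -0.0159, -0.0237]
eef_rot: [[-0.23, 0.973, 0.002], [0.973, 0.23, -0.001], [-0.001, 0.002, -1.0]]
ft_force: [-1.2, -0.0, 5.0]
grip_width: 0.852
finger_force: 2.5
time: 13.5
tcp_pos: [0.5782, -0.0158, -0.0238]
eef_rot: [[-0.23, 0.973, 0.001], [0.973, 0.23, -0.001], [-0.001, 0.001, -1.0]]
ft_force: [-2.6, -0.4, 7.1]
grip_width: 0.856
finger_force: 2.5
[ 0.57822625 -0.01580313 -0.02382594] [-4.5 -3.1]
0.97 ((666.9707641601562, 68.58375549316406), (22.246475219726562, 34.41056442260742), 88.4754409790039) [84.2 43.7] [115.1  72.6]
0.92 ((549.782958984375, -16.830909729003906), (30.95416831970215, 106.89973449707031), 4.4110589027404785) [-43.  -51.1] [-8.9 53.2]
0.55 ((588.5550537109375, -9.58306884765625), (61.48221969604492, 106.06349182128906), 13.204302787780762) [-23.8 -52.5] [37.7 53.6]
```

```bash
for i in 1; do python3 -m jog '{"fingers":[73,73],"dp":[[0.01,0.0025,0],[0,0,0]],"twist":[[0,0,0],[0,0,0]]}'; python3 -m jog '{"fingers":[73,73],"dp":[[0.01,0.0025,0],[0,0,0]],"twist":[[0,0,0],[0,0,0]]}'; done
python3 - <<'E'
from m import *
s=sense();T=s["tcp_pos"];print(T,B(T))
a=capture("wrist");save(a,"w6.png",scale=1.4)
for p in pat(a): print(p[0],p[1],B(p[2]).min(0),B(p[2]).max(0))
E
```

```text
time: 13.85
tcp_pos: [0.5787, -0.0157, -0.0239]
eef_rot: [[-0.23, 0.973, 0.0], [0.973, 0.23, -0.001], [-0.001, -0.0, -1.0]]
ft_force: [-3.1, -1.3, 6.5]
grip_width: 0.858
finger_force: 3.6
time: 14.1
tcp_pos: [0.5786, -0.0156, -0.024]
eef_rot: [[-0.229, 0.973, -0.002], [0.973, 0.229, -0.001], [-0.0, -0.002, -1.0]]
ft_force: [-5.2, -0.6, 9.6]
grip_width: 0.852
finger_force: 4.3
[ 0.57863406 -0.01563353 -0.02402954] [-4.1 -3.1]
0.87 ((550.2461547851562, -16.450382232666016), (32.768287658691406, 108.21073150634766), 3.4774715900421143) [-42.9 -51.6] [-6.6 53.2]
```

View pics/w6.png

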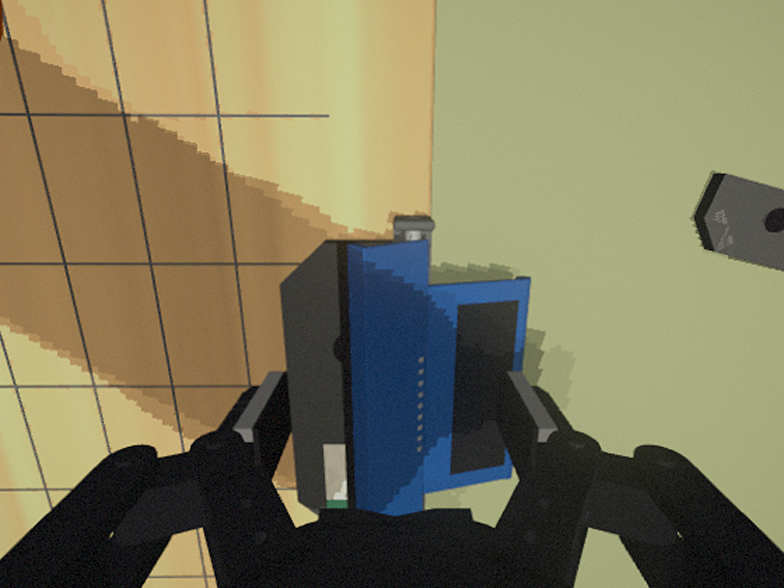

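```bash
python3 -m jog '{"fingers":[73,73],"dp":[[0.015,0.0035,0],[0,0,0]],"twist":[[0,0,0],[0,0,0]]}'
python3 - <<'E'
from m import *
s=sense();print(B(s["tcp_pos"]))
a=capture("wrist");g=a["color"].astype(int).sum(2)
# back edge of the pattern: first dark pixel along rows in the image, on the top-face plane
for v in (206,215,225,235,245,255,330,340,350):
    r=g[v]; u=next((u for u in range(190,240) if r[u]<180 and r[u+1]<180 and r[u+2]<180),None)
    if u: print(v,u,B(px(a,u,v,.018)),B(px(a,u,v,.026)))
# flap angle from the depth of the flap's upper face
Q=[]
for v in range(190,300,4):
    for u in range(258,300,3):
        X=px(a,u,v);b=B(X);Q.append((b[0],X[2]*1000))
Q=np.array(Q);Q=Q[(Q[:,0]>-18)&(Q[:,0]<-3)];print(np.polyfit(Q[:,0],Q[:,1],1))
P=np.array([(B(px(a,u,v))[0],px(a,u,v)[2]*1000) for v in range(215,300,4) for u in range(325,360,3)]);print(np.polyfit(P[:,0],P[:,1],1),P[:,0].min(),P[:,0].max())
E
```

```text
time: 14.45
tcp_pos: [0.5786, -0.0156, -0.0242]
eef_rot: [[-0.229, 0.973, -0.005], [0.973, 0.229, -0.001], [0.0, -0.005, -1.0]]
ft_force: [-10.0, -1.8, 10.7]
grip_width: 0.851
finger_force: 6.4
[-4.1 -3.1]
206 205 [-41.7  35.4] [-39.6  37.6]
215 201 [-44.   30.9] [-41.7  33.4]
225 202 [-43.9  25.9] [-41.6  28.6]
235 203 [-43.9  20.7] [-41.6  23.8]
245 204 [-43.8  15.4] [-41.5  18.8]
255 205 [-43.7  10. ] [-41.4  13.7]
330 190 [-55.3 -34.3] [-52.3 -28.1]
340 190 [-55.9 -40.8] [-52.9 -34.2]
350 190 [-56.5 -47.5] [-53.4 -40.4]
[-0.39310882 38.49186845]
[-0.20655828 28.03194201] 14.2 31.9
```

Home and square: the back edge is at about −41.6 mm from the pin, and the flap is at about 0.64 rad from the depth map. I'll back the pushing finger off, then lift so the flap closes.

```bash
python3 -m jog '{"fingers":[73,73,73,73],"dp":[[-0.03,-0.007,0],[-0.03,-0.007,0],[-0.03,-0.007,0],[0,0,0]],"twist":[[0,0,0],[0,0,0],[0,0,0],[0,0,0]]}'
python3 -m jog '{"fingers":[73,73,73,73,73,73,73],"dp":[[0,0,0.05],[0,0,0.05],[0,0,0.06],[0,0,0.1],[0,0,0.4],[0,0,0.5],[0,0,0]],"twist":[[0,0,0],[0,0,0],[0,0,0],[0,0,0],[0,0,0],[0,0,0],[0,0,0]]}'
python3 - <<'E'
from m import *
s=sense();T=s["tcp_pos"];print(T,B(T),s["time"])
a=capture("wrist");save(a,"w7.png",scale=1.4);b=capture("top")
for p in pat(a): print(p[0],p[1],B(p[2]).min(0),B(p[2]).max(0))
for l in("weight","spool"):
  for m in mark_of(b,l)[:1]: print(l,px(b,m["point"][0]*560,m["point"][1]*420,.018).round(4))
E
```

```text
time: 15.0
tcp_pos: [0.5754, -0.016, -0.0234]
eef_rot: [[-0.231, 0.973, 0.006], [0.973, 0.231, -0.0], [-0.002, 0.005, -1.0]]
ft_force: [4.9, 0.0, 5.0]
grip_width: 0.856
finger_force: 2.9
time: 15.88
tcp_pos: [0.5744, -0.0162, 0.0949]
eef_rot: [[-0.231, 0.973, 0.006], [0.973, 0.231, 0.001], [-0.0, 0.006, -1.0]]
ft_force: [0.6, -0.3, -1.4]
grip_width: 0.854
finger_force: 0.0
[ 0.57442452 -0.01618901  0.09494518] [-8.3 -2.6] 15.875
0.91 ((693.9777221679688, 68.8261947631836), (23.283403396606445, 72.82179260253906), 88.3185043334961) [92.4 34.8] [164.7  71.3]
0.67 ((549.9404907226562, -21.310070037841797), (18.58051300048828, 109.81948852539062), 13.229496955871582) [-42.6 -56.9] [-24.   52.9]
0.59 ((707.5588989257812, -118.249267578125), (124.30061340332031, 36.40778350830078), 47.59846115112305) [  43.5 -178.2] [155.7 -93.3]
weight [ 0.5245 -0.1469  0.018 ]
```

View pics/w7.png

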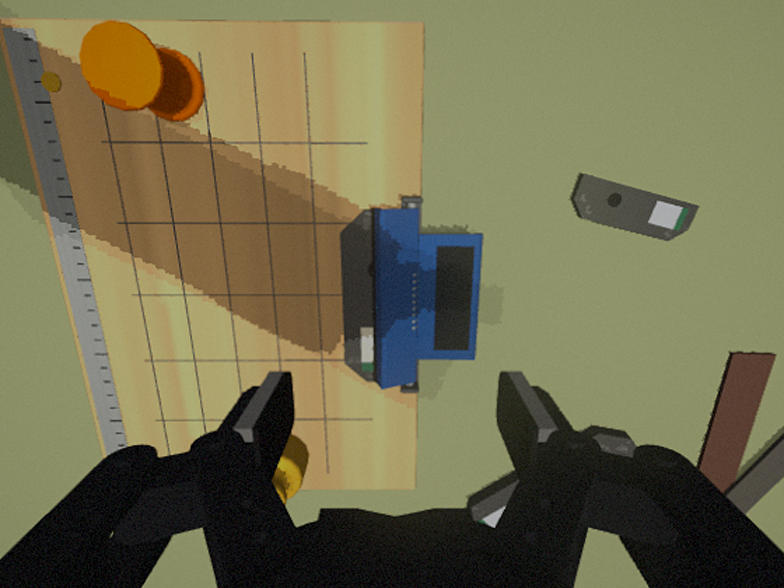

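The flap has closed on the pattern. It lies square with its back edge at −42.6 mm (home is −42 mm), the arm is clear, and the weight and spool stand where they were. I'm handing it in.

```bash
python3 -c "
from station import *
print(close_job())"
```

```text
the job is handed in; nothing more can be done
None
```

The pattern was pushed home, square against the stop to within about 1°, the flap was let down on it, and the job is handed in at about 16 s of robot time; the hand-in gave no verdict, and by camera the back edge lies within about 1 mm of its home position.

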